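Hold a rail blank home in the dowelling jig

TASK

Get the wooden rail blank ready for drilling in the dowelling jig: slide the jig's head along its rods by the knob until it is against the end stop, lining it up with the channel, and lay the blank in the channel, flat on its floor. Then push the blank's end against the sprung plunger in the head until it meets the stop plate, and finish while still pressing it firmly against that plate, keeping hold of that push: do not let go, since the spring would drive it back. Leave the tape roll, glue bottle and weight where they stand.

Things in the scene. Friction and masses are not known exactly. Their poses are not given: they have to be found in the camera images.
- blank_center (a point): centre of the loose wooden rail blank, a plain hardwood bar 120 x 45 x 45 mm (x along its length), 0.17 kg or so, lying on the bench with its centre 22.5 mm up; both ends are alike. It can be gripped across its 45 mm width.
- channel (a point): point of the jig on the channel floor (12 mm above the bench), on the channel's centre line, right below the stop plate's face when the head is home. x: level, along the channel to the head, the way the blank is pushed; y: level, the way the head slides home; z up. With the blank home its centre is at x -60, y 0, z +22.5 mm here. The channel runs from x -160 to -20 mm, open above and at both ends.
- head (a joint): travel of the head on its two steel rods, m: 0 at the far end, 0.12 = home, against the dark steel end stop block and in line with the channel. Starts between 0 and 0.07. It drags with about 4 N of friction and stays where it is left.
- knob (a point): centre of the upright black knob by which the head is slid: 22 mm in diameter, 38 mm tall, this point half-way up; on top of the grey head (48 x 90 mm, its top 70 mm above the bench; knob top at 108 mm). With the head home this point is at x +34, y 0 mm in the channel's frame. Axes as the channel's.
- plunger (a joint): how far the sprung plunger is pressed in, m: 0 = free, 0.012 = its tip flush with the stop plate. Pressing it takes about 3 N at first and 9 N when flush; the push on the blank must be more than this, about 12 to 20 N, to bear on the plate.
- plunger_tip (a point): tip of the plunger, a steel pin 10 mm in diameter that points from the head towards the channel mouth; it stands 12 mm out of the stop plate when free, 36 mm above the bench. Axes as the channel's.
- rail_blank: the same wooden rail blank; origin at the centre of its underside, x along its length.
- tape: bystander: a cardboard-coloured tape roll, 90 mm across, 48 mm high; origin at the centre of its underside.
- glue: bystander: a pale glue bottle with an orange cap, 60 mm in diameter, 160 mm tall; origin at the centre of its underside.
- weight: bystander: a dark steel paper weight with a round foot 90 mm across, 50 mm high; origin at the centre of its underside.
- jig: the dowelling jig, fixed on the bench, place and yaw vary: aluminium base 240 (x) x 290 (y) x 12 mm; origin at the centre of its underside, axes as the channel's (the channel point is at 60, 60, 12 mm). The channel is 51 mm wide between two plywood walls, each 12 mm thick and 14 mm high above the base. Dark end stop block for the head: top 54 mm above the bench, at +y.
- stop_face (a point): centre of the face of the hard stop, on the plunger's axis, 36 mm above the bench: a steel plate 50 mm wide on the head's channel side, from 14 to 64 mm above the bench, with two drill bushings beside the plunger; it rides with the head. Axes as the channel's.
Things that resemble listed ones, but are neither listed nor needed, are in the scene too. Of the things that look like the rail_blank, the largest one is meant.

How it is judged (in metres and radians):
On the way:
1. the head is home against its end stop (value of joint head above 0.117 m), for 0.2 s.
At the end, for the whole second after the job is handed in: Through the last second, robot pushing the blank (over 3 N): head within 4 mm of its stop, plunger still and over 10.5 of 12 mm in, blank on the stop plate with over 1 N, its centre within 3 mm of home along the channel, 5 mm across, 3.5 mm in height, length along the channel within 0.07 rad (value of joint head above 0.116 m and value of joint plunger above 0.0105 m and velocity of joint plunger between -0.01 and 0.01 m/s and contact force between rail_blank and head_c2 above 1 N and (contact force between rail_blank and the fingers above 3 N or contact force between rail_blank and the arm above 3 N) and x of blank_center in the frame of channel between -0.063 and -0.057 m and y of blank_center in the frame of channel between -0.005 and 0.005 m and z of blank_center in the frame of channel between 0.019 and 0.026 m and angle between the x axis of rail_blank and the x axis of channel, either way round below 0.07 rad); the arm keeps its last pose, push and grip.
It fails at once if the tape roll is shoved away (distance of tape from where it was at the start of the episode above 0.03 m).
It fails at once if the glue bottle is shoved away (distance of glue from where it was at the start of the episode above 0.03 m).
It fails at once if the weight is shoved away (distance of weight from where it was at the start of the episode above 0.03 m).
It also fails if it takes over 67 s, if anything falls off the work surface, if the arm or the gripper's body presses on something with over 40 N, if the wrist force passes 120 N, or if a joint passes its speed limit or range.

ROBOT

A 7-joint arm with a two-finger parallel gripper is mounted at the origin on the work surface. World frame = base frame: x ahead of the robot, y to its left, z up, the work surface at z = 0. Lengths are in mm, angles in rad, forces in N, time in s.
With the tool pointing down it reaches from about 425 to 875 mm from the base axis. Payload 4.7 kg.
Tool frame: the origin (TCP) lies midway between the tips of the shut fingers; the grasp point (between the pads) lies 19 mm behind it (robot.tcp_to_grasp is the distance from the TCP to the grasp point, in mm); z points along the fingers, y is the line along which they close (so a half turn about z gives the same grasp; the last joint's range is limited). The gripper opens to 85 mm and grips with 20 to 120 N. Pads are 22 mm wide; open, the fingers measure 114 mm over their backs; the gripper's body (76 mm by 85 mm) begins 54 mm behind the grasp point. The pads swing forward as they close: fully open they stand 13 mm farther back than shut.
Start: joints at [-1.117, 0.321, -0.07, 1.45, 0.023, 1.371, -0.057], TCP at [276.771, 588.152, 231.349] pointing down, gripper open.
Joint ranges: [-2.86, 2.86], [-0.3, 2.09], [-1.38, 1.24], [0.06, 2.45], [-1.56, 4.7], [0.09, 2.05], [-2.69, 2.69]. Speed limits (rad/s): [2.57, 2.57, 3.14, 3.14, 3.14, 3.14, 3.14].

INTERFACE

Orientations are given as a rotation vector (axis times angle).
In Python, from bench import readout, viewer, order, robot gives the robot as it stands. The module is installed in compiled form; this text tells all that it offers.
- The arm moves only by the tool servo_tool, never from a script. Its argument "deltas" is a list of rows, each a list of 4 numbers: the shift along the tool's x, y, z in mm, then the turn about the tool's z in rad. A call has 1 to 10 rows; each row shifts and turns the commanded pose from where the row before left it, along the tool's axes as they then stand; what a row does not reach is not made up. A row lasts 1/12 s, in which the tool goes at most 41.7 mm and 7.16 degrees, less where a joint would pass 70% of its speed; a pose out of reach is approached as far as the arm can. A call is refused whole if a number of a shift passes 41.7 or a number of a turn 0.125, either way. A call with a gripper value outside its range is refused whole. "claw" is the finger opening in mm, from 0 to 85.4, set as the call begins (left out, the last holds). The fingers move at their own pace and stop on an object; the grip force is fixed at half the most. Time passes only in rows, so rows that do not move let the fingers close. It gives the time, the measured TCP pose, the force, the opening and the grip force at its end, in the units of the state.
- readout.get_state(): the state, without advancing time (a new reading comes with each control period).
- viewer.grab_frame(name): name is "side" or "top"; returns the picture (400x640x3 uint8, red, green, blue); there is no depth.
- viewer.camera_model(name): a dict with "fov_y" (degrees; the focal length in pixels is half the picture's height over the tangent of half this angle, whatever the lens; pixels are square), "cx", "cy" (the principal point, pixels), "position" and "attitude" of the camera in the world. Camera axes: x right, y down, z forward; pixel columns grow to the right and rows downward; lengths in mm; the calibration is good to about 2 mm. A picture is of the moment at which its call begins. camera_model takes no time and is no camera call.
- order.job_done(): hands the job in; it is judged then, once.
Trained networks look in the newest picture that a camera, given by its name, has taken for a name from the list of things; names that differ only in an ending like _2 or _b are one class to them, and where a whole thing is asked for, a point or a joint stands for the part that bears it (a point fixed in the world has none). Each returns a list of dicts, best first, with "p" (0 to 1); they miss things now and then, are a little off and sometimes report something else, mostly with a low value. They report only what shows in the picture. A call takes as long as a camera call. They do not tell look-alikes from the thing itself.
- viewer.silhouettes(thing, camera): "mask" (400x640 bool, what is visible of it) and "centre" ([column, row] in pixels, amid what is visible of it).
- viewer.tip_of(thing, camera): "centre" ([column, row] in pixels: a listed point, or the origin of a listed thing).
The state is a dict: "clock": time; "joints": joint angles; "qvel": joint speeds; "joint_efforts": joint torques, N m; "ee_pos": TCP position; "eef_rot": TCP orientation; "ft_force": force on the tool from outside, world axes, zero at the start; "ft_torque": the same for the moment, N m; "finger_gap": finger opening in mm; "grip_force": force on a finger pad.
Only numpy, scipy, OpenCV 4.12 (cv2) and the standard library are available. Lean on these libraries where they do the work, as an engineer would, in place of code of your own. Each camera call takes 0.05 s, during which the arm holds its last target. There are 200 camera calls.

## Working session

There is one attempt and no reset: what is moved stays moved. The work goes in short steps, Python scripts to look and compute and a tool call to move; the robot and the scene stay as the last step left them, time stands still between calls to the robot, and variables do not carry over. Pictures are saved under pics/ and viewed, at most 10 in all, crops included, and the job is handed in when it is done.

Besides the shell and the picture viewer there is one more tool, called after "Emit:" as name(argument=value, ...) on one line, values as JSON. servo_tool: Moves the arm, as the interface text tells. Its arguments: {"type":"object","properties":{"deltas":{"type":"array"},"claw":{"type":"number"}},"required":["deltas"]}

```bash
mkdir -p pics; cat > h.py <<'E'
import numpy as np, cv2
from scipy.spatial.transform import Rotation as R
from bench import readout, viewer, order, robot
def cam(n):
    m=viewer.camera_model(n); f=200/np.tan(np.radians(m['fov_y'])/2)
    a=np.array(m['attitude'],float)
    Rm=a if a.shape==(3,3) else R.from_rotvec(a).as_matrix()
    return m,f,Rm,np.array(m['position'],float)
def toz(n,px,z):
    m,f,Rm,p=cam(n); d=Rm@np.array([(px[0]-m['cx'])/f,(px[1]-m['cy'])/f,1]); return p+d*(z-p[2])/d[2]
def proj(n,P):
    m,f,Rm,p=cam(n); c=Rm.T@(np.array(P)-p); return [m['cx']+f*c[0]/c[2],m['cy']+f*c[1]/c[2]]
def tri(pa,pb):
    A=[];b=[]
    for n,px in (('side',pa),('top',pb)):
        p=cam(n)[3]; d=toz(n,px,0)-p; d/=np.linalg.norm(d); Q=np.eye(3)-np.outer(d,d); A.append(Q); b.append(Q@p)
    return np.linalg.lstsq(np.vstack(A),np.hstack(b),rcond=None)[0]
def grab(n,name): 
    im=viewer.grab_frame(n); cv2.imwrite(f'pics/{name}.png',im[:,:,::-1]); return im
E
python3 - <<'E'
from h import *
a=grab('side','a'); b=grab('top','b')
cv2.imwrite('pics/ab.png',np.vstack([a,b])[:,:,::-1][:, :])
for n in ('side','top'):
    print(n,viewer.camera_model(n))
    for t,z in (('knob',89),('channel',12),('blank_center',22.5),('plunger_tip',36),('stop_face',36),('jig',0),('rail_blank',0),('tape',0),('glue',0),('weight',0)):
        for r in viewer.tip_of(t,n)[:3]:
            print(n,t,round(r['p'],2),np.round(r['centre']),np.round(toz(n,r['centre'],z)))
s=readout.get_state();print(s['ee_pos'],s['eef_rot'],s['finger_gap'],R.from_rotvec(s['eef_rot']).as_matrix().round(3))
E
```

```text
side {'fov_y': 55.67362944931621, 'cx': 320.09059660361993, 'cy': 200.9813620163893, 'position': array([  203.19060997, -1028.64281956,   694.71429542]), 'attitude': array([-2.06371375,  0.35325882, -0.18063101])}
side knob 0.82 [335. 179.] [637. 110.  89.]
side blank_center 0.84 [352. 255.] [ 558. -236.   22.]
side blank_center 0.79 [346. 235.] [ 580. -139.   22.]
side blank_center 0.68 [360. 296.] [ 512. -396.   22.]
side stop_face 0.96 [329. 193.] [615. 115.  36.]
side jig 0.76 [310. 207.] [536.  98.   0.]
side rail_blank 0.65 [348. 239.] [ 589. -129.    0.]
side rail_blank 0.64 [352. 265.] [ 550. -253.    0.]
side tape 0.97 [333. 340.] [ 408. -479.    0.]
side glue 0.83 [403. 243.] [ 739. -208.    0.]
side weight 0.7 [229. 185.] [284. 385.   0.]
top {'fov_y': 50.89240703983987, 'cx': 327.1732335032585, 'cy': 202.24939841889585, 'position': array([ 351.26939349,  -32.20313222, 1268.49970814]), 'attitude': array([-2.1440637 ,  2.16823752, -0.16036532])}
top knob 0.98 [273. 160.] [636. 107.  89.]
top knob 0.59 [392. 194.] [ 534. -232.   89.]
top channel 0.84 [253. 178.] [600. 176.  12.]
top blank_center 0.87 [437. 203.] [ 518. -377.   22.]
top blank_center 0.82 [396. 192.] [ 552. -254.   22.]
top blank_center 0.73 [352. 184.] [ 577. -123.   22.]
top stop_face 0.91 [279. 171.] [615.  95.  36.]
top jig 0.96 [277. 195.] [548. 104.   0.]
top rail_blank 0.88 [435. 201.] [ 525. -379.    0.]
top rail_blank 0.69 [396. 194.] [ 548. -259.   -0.]
top rail_blank 0.58 [351. 184.] [ 580. -123.    0.]
top tape 0.92 [474. 241.] [ 403. -489.    0.]
top glue 0.78 [379. 133.] [ 741. -213.    0.]
top weight 0.74 [177. 283.] [290. 397.   0.]
top weight 0.66 [394. 193.] [ 552. -254.    0.]
top weight 0.46 [271. 159.] [662. 123.   0.]
[276.78107793 588.14048608 231.35128193] [6.85239598e-01 3.06583994e+00 8.12004289e-05] 85.2930795310259 [[-0.905  0.426  0.   ]
 [ 0.426  0.905  0.   ]
 [-0.     0.    -1.   ]]
```

View pics/a.png

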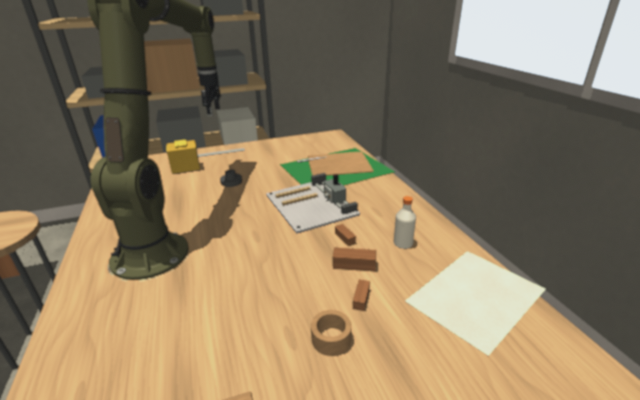

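View pics/b.png

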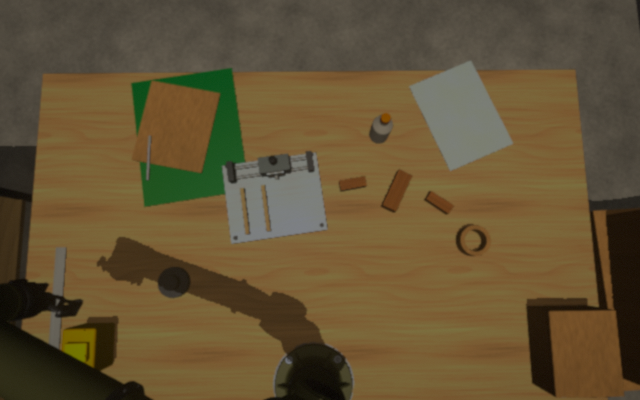

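The blank is the middle, largest bar (top view ~397,190), lying between two smaller decoys. The jig is at ~(275,195), the channel sits between the wooden strips at (245,210) and (266,208), and the head is at (273,163). Next I refine the poses.

```bash
python3 - <<'E'
from h import *
for n in ('top','side'):
  im=grab(n,'c_'+n)
  for t,z in (('jig',12),('rail_blank',45)):
    for r in viewer.silhouettes(t,n)[:4]:
        m=r['mask'].astype(np.uint8); c=max(cv2.findContours(m,0,2)[0],key=cv2.contourArea)[:,0].astype(float)
        W=np.array([toz(n,p,z)[:2] for p in c],np.float32)
        print(n,t,round(r['p'],2),np.round(r['centre']),m.sum(),[np.round(q,1) for q in cv2.minAreaRect(W)], cv2.boxPoints(cv2.minAreaRect(W)).round().tolist())
im=cv2.imread('pics/c_top.png')
cv2.imwrite('pics/d.png',cv2.resize(im[140:250,215:415],None,fx=4,fy=4,interpolation=cv2.INTER_CUBIC))
E
```

```text
top jig 0.55 [276. 200.] 7604 [array([545.3, 111.8]), array([253.8, 289.4]), np.float64(7.9)] [[400.0, 238.0], [439.0, -49.0], [691.0, -14.0], [651.0, 272.0]]
top rail_blank 0.83 [398. 191.] 658 [array([ 550.9, -253.5]), array([ 48.5, 125.4]), np.float64(62.5)] [[484.0, -246.0], [595.0, -304.0], [618.0, -261.0], [507.0, -203.0]]
top rail_blank 0.81 [438. 202.] 308 [array([ 513.5, -377.6]), array([79.9, 35.2]), np.float64(54.8)] [[476.0, -400.0], [505.0, -420.0], [551.0, -355.0], [522.0, -335.0]]
top rail_blank 0.73 [353. 182.] 280 [array([ 574.8, -124.6]), array([33., 78.]), np.float64(9.8)] [[552.0, -89.0], [565.0, -166.0], [598.0, -160.0], [584.0, -83.0]]
side jig 0.95 [314. 204.] 3225 [array([574.1, 145. ]), array([316.6, 375.9]), np.float64(5.9)] [[397.0, 316.0], [436.0, -58.0], [751.0, -26.0], [712.0, 348.0]]
side jig 0.56 [353. 256.] 960 [array([ 561.9, -237.7]), array([101. , 127.3]), np.float64(63.9)] [[483.0, -255.0], [597.0, -311.0], [641.0, -220.0], [527.0, -164.0]]
side rail_blank 0.75 [352. 255.] 925 [array([ 545.4, -277.7]), array([ 98.3, 118.5]), np.float64(64.2)] [[471.0, -296.0], [577.0, -348.0], [620.0, -259.0], [513.0, -208.0]]
side rail_blank 0.69 [361. 293.] 375 [array([ 507.1, -408.7]), array([103.5,  32. ]), np.float64(55.7)] [[465.0, -442.0], [491.0, -461.0], [549.0, -375.0], [523.0, -357.0]]
```

View pics/d.png

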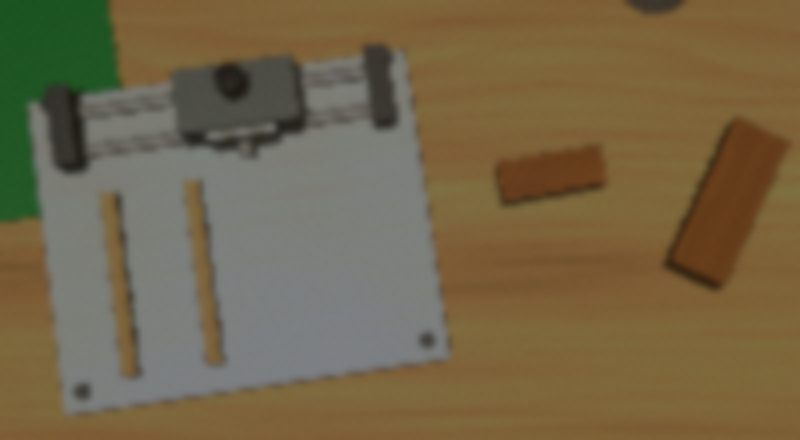

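```bash
cat >> h.py <<'E'
def ptw(pose,P):
    x,y,a=pose; P=np.atleast_2d(P); c,s=np.cos(a),np.sin(a)
    return np.c_[x+c*P[:,0]-s*P[:,1], y+s*P[:,0]+c*P[:,1], P[:,2]]
E
python3 - <<'E'
from h import *
from scipy.optimize import least_squares
def fit(P,U,x0):
    U=(np.array(U)+.5)/4-.5+[215,140]
    f=lambda q:(np.array([proj('top',w) for w in ptw(q,P)])-U).ravel()
    r=least_squares(f,x0,loss='soft_l1'); return r.x,f(r.x).reshape(-1,2).round(2).tolist()
# channel frame, world z
J=[(60,85,12),(60,-205,12),(-180,85,12),(-180,-205,12),(-20,37.5,26),(-160,37.5,26),(-20,-25.5,26),(-160,-25.5,26)]
q,e=fit(J,[(30,103),(403,52),(67,413),(449,357),(103,194),(121,378),(185,182),(206,366)],[600,176,.13]); print('channel',q,e)
h=22.5
B=[(60,22.5,45),(60,-22.5,45),(-60,22.5,45),(-60,-22.5,45)]
b,e=fit(B,[(738,118),(790,143),(669,262),(722,284)],[551,-253,-.48]); print('blank',b,e)
k=tri(viewer.tip_of('knob','side')[0]['centre'],viewer.tip_of('knob','top')[0]['centre']);print('knob',k)
k2=toz('top',((233+.5)/4-.5+215,(78+.5)/4-.5+140),108); print('knob top',k2)
c,s=np.cos(q[2]),np.sin(q[2]); Ri=np.array([[c,s],[-s,c]]); 
for v in (k,k2): print('knob in ch',Ri@(v[:2]-q[:2]))
E
```

```text
channel [5.92957181e+02 1.78843865e+02 1.33044608e-01] [[-0.24, -0.19], [0.79, -0.58], [-0.5, 0.6], [0.61, 0.57], [-0.79, -0.28], [0.26, 0.09], [-0.35, -0.24], [0.26, 0.01]]
blank [ 5.53783568e+02 -2.55015315e+02 -4.69623052e-01] [[-0.38, -0.28], [0.33, 0.06], [-0.28, -0.45], [0.32, 0.78]]
knob [434.08274209  82.04355728 202.41876849]
knob top [635.14099454 104.74959586 108.        ]
knob in ch [-170.31120268  -74.86976154]
knob in ch [ 31.98223203 -79.03525575]
```

Emit:
servo_tool(deltas=[[-34.5,-19.8,0,0],[-34.5,-19.8,0,0],[-34.5,-19.8,0,0],[-34.5,-19.8,0,0],[-34.5,-19.8,0,0],[-34.5,-19.8,0,0],[-34.5,-19.8,0,0],[-34.5,-19.8,0,0],[-34.5,-19.8,0,0],[-34.5,-19.8,0,0]], claw=0)

```text
clock: 2.33
ee_pos: [505.5, 260.4, 231.7]
eef_rot: [0.685, 3.065, 0.001]
ft_force: [0.4, 0.2, -0.3]
finger_gap: -0.3
grip_force: 0.0
```

Emit:
servo_tool(deltas=[[-34.5,-19.8,0,0],[-34.5,-19.8,0,0],[-34.5,-19.8,0,0],[-34.5,-19.8,0,0],[-34.5,-19.8,0,0],[-34.5,-19.8,0,0],[0,0,0,-0.12],[0,0,0,-0.12],[0,0,0,-0.12],[0,0,0,-0.12]])

```text
clock: 3.17
ee_pos: [641.5, 66.2, 231.1]
eef_rot: [0.072, -3.141, -0.0]
ft_force: [0.1, 0.3, -0.7]
finger_gap: 0.1
grip_force: 0.0
```

Emit:
servo_tool(deltas=[[0,0,0,-0.093],[0,0,0,0],[0,0,0,0],[0,0,0,0],[0,0,0,0]])

```text
clock: 3.58
ee_pos: [641.4, 66.6, 231.4]
eef_rot: [-0.207, 3.135, 0.0]
ft_force: [-0.3, -0.1, 0.1]
finger_gap: -0.3
grip_force: 0.0
```

Emit:
servo_tool(deltas=[[0,0,30,0],[0,0,30,0],[0,0,30,0],[0,0,30,0],[0,0,29,0],[0,0,0,0],[0,0,0,0],[0,0,0,0]])

```text
clock: 4.25
ee_pos: [642.6, 66.6, 84.2]
eef_rot: [-0.208, 3.132, 0.0]
ft_force: [-0.5, 0.1, 0.2]
finger_gap: 0.2
grip_force: 0.0
```

```bash
python3 - <<'E'
from h import *
s=readout.get_state(); a=grab('side','e1'); b=grab('top','e2')
print(s['ee_pos'],proj('side',s['ee_pos']),proj('top',s['ee_pos']))
o=[]
for n,im in (('side',a),('top',b)):
    u,v=map(int,proj(n,s['ee_pos'])); c=im[v-50:v+50,u-65:u+65].copy(); o.append(cv2.resize(c,None,fx=6,fy=6,interpolation=3)[:300*2])
    cv2.drawMarker(o[-1],(65*6,50*6),(255,0,0),0,20)
cv2.imwrite('pics/e.png',cv2.resize(np.hstack(o),(800,308))[:,:,::-1])
E
```

```text
[642.62469468  66.59348522  84.20686176] [np.float64(341.01791056368364), np.float64(185.5318287441681)] [np.float64(287.11099074390233), np.float64(158.43280104989557)]
```

View pics/e.png

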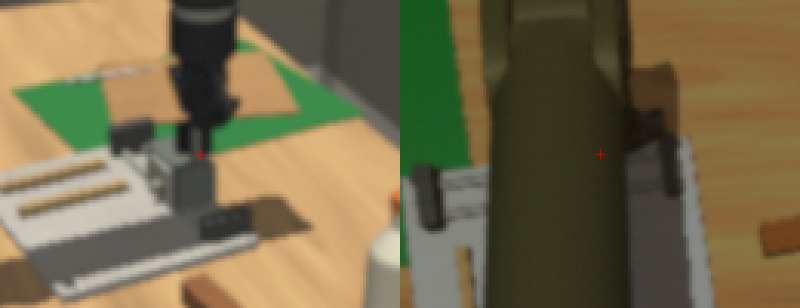

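The side crop shows the closed fingers above the head's near side, next to the knob. Now I push along the rods.

Emit:
servo_tool(deltas=[[0,8,0,0],[0,8,0,0],[0,8,0,0],[0,8,0,0],[0,8,0,0],[0,8,0,0],[0,0,0,0]])

```text
clock: 4.93
ee_pos: [635.0, 117.0, 82.7]
eef_rot: [-0.213, 3.133, 0.003]
ft_force: [0.6, -0.9, 1.4]
finger_gap: 0.1
grip_force: 0.8
```

Emit:
servo_tool(deltas=[[0,8,0,0],[0,8,0,0],[0,8,0,0],[0,5,0,0],[0,0,0,0],[0,0,0,0]])

```text
clock: 5.43
ee_pos: [630.1, 144.7, 81.6]
eef_rot: [0.211, -3.133, -0.003]
ft_force: [-0.2, 0.1, -0.5]
finger_gap: -0.2
grip_force: 0.0
```

Emit:
servo_tool(deltas=[[0,5,0,0],[0,5,0,0],[0,3,0,0],[0,0,0,0]])

```text
clock: 5.77
ee_pos: [628.5, 156.4, 81.6]
eef_rot: [0.21, -3.133, -0.0]
ft_force: [-0.1, -2.4, -0.5]
finger_gap: 0.3
grip_force: 1.2
```

Emit:
servo_tool(deltas=[[0,3,0,0],[0,3,0,0],[0,0,0,0]])

```text
clock: 6.02
ee_pos: [627.8, 161.5, 81.7]
eef_rot: [0.21, -3.133, 0.001]
ft_force: [-1.1, -4.1, -1.1]
finger_gap: -0.2
grip_force: 1.8
```

```bash
python3 - <<'E'
from h import *
s=readout.get_state(); a=grab('side','f1')
print(s['ee_pos'],proj('side',s['ee_pos']),s['ft_force'])
u,v=map(int,proj('side',s['ee_pos'])); cv2.imwrite('pics/f.png',cv2.resize(a[v-60:v+60,u-80:u+80],None,fx=5,fy=5,interpolation=3)[:,:,::-1])
E
```

```text
[627.82727128 161.54091937  81.67273038] [np.float64(327.83234998773736), np.float64(175.7599414812305)] [-1.1242335  -4.11423423 -1.08177266]
```

View pics/f.png

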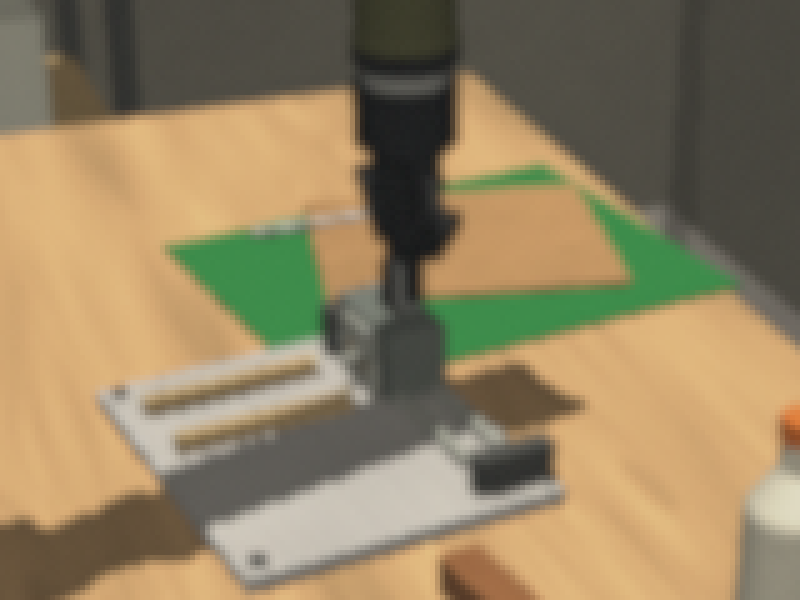

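The head is sliding with the fingers and is close to the dark end block; I continue until the force rises.

Emit:
servo_tool(deltas=[[0,2,0,0],[0,2,0,0],[0,0,0,0],[0,0,0,0]])

```text
clock: 6.4
ee_pos: [627.8, 161.7, 81.7]
eef_rot: [0.205, -3.133, 0.007]
ft_force: [-1.8, -9.8, -0.5]
finger_gap: -0.3
grip_force: 4.7
```

Emit:
servo_tool(deltas=[[0,2,0,0],[0,2,0,0],[0,0,0,0],[0,0,0,0]])

```text
clock: 6.73
ee_pos: [627.7, 161.8, 81.7]
eef_rot: [0.201, -3.133, 0.014]
ft_force: [-1.3, -15.0, -0.4]
finger_gap: 0.0
grip_force: 7.5
```

Emit:
servo_tool(deltas=[[0,-15,0,0],[0,-15,0,0],[0,0,-36,0],[0,0,-37,0],[0,0,-37,0],[0,0,0,0]], claw=0)

```text
clock: 7.23
ee_pos: [636.6, 142.0, 202.4]
eef_rot: [-0.209, 3.118, 0.009]
ft_force: [1.3, 0.5, 1.2]
finger_gap: 0.0
grip_force: 0.0
```

Emit:
servo_tool(deltas=[[12.9,-38.1,0,0],[12.9,-38.1,0,0],[12.9,-38.1,0,0],[12.9,-38.1,0,0],[12.9,-38.1,0,0],[12.9,-38.1,0,0],[12.9,-38.1,0,0],[12.9,-38.1,0,0],[12.9,-38.1,0,0],[12.9,-38.1,0,0]], claw=85)

```text
clock: 8.07
ee_pos: [555.1, -255.9, 193.2]
eef_rot: [-0.211, 3.13, 0.001]
ft_force: [0.2, -0.8, -0.4]
finger_gap: 85.0
grip_force: 0.0
```

Emit:
servo_tool(deltas=[[0,0,0,0.12],[0,0,0,0.12],[0,0,0,0.12],[0,0,0,0.12],[0,0,0,0.122],[0,0,0,0],[0,0,0,0],[0,0,0,0]])

```text
clock: 8.73
ee_pos: [554.9, -254.4, 192.6]
eef_rot: [0.724, 3.056, 0.001]
ft_force: [0.7, -0.9, -1.2]
finger_gap: 84.8
grip_force: 0.0
```

```bash
python3 - <<'E'
from h import *
s=readout.get_state(); M=R.from_rotvec(s['eef_rot']).as_matrix(); print(s['ee_pos'],s['ft_force'],M.round(3).tolist())
print('blank width axis err',np.degrees(np.arctan2(M[1,1],M[0,1])),'want',90-26.9)
print('tool delta',M.T@(np.array([553.8,-255,15])-s['ee_pos']))
for n in ('side','top'):
  grab(n,'g_'+n)
for n in ('side','top'):
  for r in viewer.tip_of('blank_center',n)[:3]: print(n,r['p'],r['centre'],toz(n,r['centre'],22.5), proj(n,[553.8,-255,22.5]))
E
```

```text
[ 554.91639483 -254.44432132  192.59734996] [ 0.73046998 -0.8995245  -1.18378524] [[-0.894, 0.448, 0.001], [0.448, 0.894, 0.0], [-0.001, 0.001, -1.0]]
blank width axis err 63.35714478379836 want 63.1
tool delta [  0.93920038  -1.18322291 177.59530319]
side 0.7 [360.4, 293.6] [ 516.05487299 -386.6525825    22.5       ] [np.float64(353.50084123540637), np.float64(259.2620301225397)]
side 0.69 [351.8, 256.7] [ 553.840367   -242.68154044   22.5       ] [np.float64(353.50084123540637), np.float64(259.2620301225397)]
side 0.56 [347.5, 234.4] [ 584.71573058 -135.91815242   22.5       ] [np.float64(353.50084123540637), np.float64(259.2620301225397)]
top 0.85 [353.6, 185.2] [ 573.40589813 -128.3514426    22.5       ] [np.float64(395.78655708600246), np.float64(191.2052885845278)]
top 0.59 [393.4, 189.6] [ 558.7670037  -247.97017813   22.5       ] [np.float64(395.78655708600246), np.float64(191.2052885845278)]
top 0.4 [440.4, 202.0] [ 519.62200832 -388.04546427   22.5       ] [np.float64(395.78655708600246), np.float64(191.2052885845278)]
```

Emit:
servo_tool(deltas=[[1,-1,30,0],[0,0,30,0],[0,0,30,0],[0,0,30,0],[0,0,25,0],[0,0,16,0],[0,0,16,0],[0,0,0,0],[0,0,0,0]])

```text
clock: 9.68
ee_pos: [552.4, -255.2, 14.7]
eef_rot: [-0.729, -3.054, -0.0]
ft_force: [-0.2, 0.7, 0.3]
finger_gap: 84.6
grip_force: 0.0
```

Emit:
servo_tool(deltas=[[0,0,0,0],[0,0,0,0],[0,0,0,0],[0,0,0,0],[0,0,0,0],[0,0,0,0],[0,0,0,0],[0,0,0,0]], claw=0)

```text
clock: 10.35
ee_pos: [554.2, -255.7, 16.9]
eef_rot: [0.729, 3.053, 0.0]
ft_force: [0.2, 0.7, 6.7]
finger_gap: 44.0
grip_force: 63.8
```

Emit:
servo_tool(deltas=[[0,0,-25,0],[0,0,-35,0],[0,0,-35,0],[0,0,-15,0],[0,0,0,-0.12],[0,0,0,-0.12],[0,0,0,-0.12],[0,0,0,-0.12],[0,0,0,-0.122],[0,0,0,0]])

```text
clock: 11.18
ee_pos: [552.4, -255.2, 124.9]
eef_rot: [0.214, -3.134, -0.001]
ft_force: [0.1, 1.0, -1.5]
finger_gap: 44.0
grip_force: 62.7
```

Emit:
servo_tool(deltas=[[-0.6,38,0,0],[-0.6,38,0,0],[-0.6,38,0,0],[-0.6,38,0,0],[-0.6,38,0,0],[-0.6,38,0,0],[-0.6,38,0,0],[-0.6,38,0,0],[-0.6,38,0,0],[-0.6,38,0,0]])

```text
clock: 12.02
ee_pos: [507.6, 123.7, 125.3]
eef_rot: [0.203, -3.135, -0.0]
ft_force: [0.1, 0.9, -1.0]
finger_gap: 44.1
grip_force: 62.9
```

Emit:
servo_tool(deltas=[[0,25,0,0],[0,20,0,0],[0,0,0,0],[0,0,0,0],[0,0,0,0],[0,0,0,0]])

```text
clock: 12.52
ee_pos: [502.7, 165.0, 125.2]
eef_rot: [0.204, -3.135, 0.001]
ft_force: [-0.5, 0.3, -1.0]
finger_gap: 44.1
grip_force: 63.0
```

```bash
cat > look.py <<'E'
from h import *
import sys
s=readout.get_state(); M=R.from_rotvec(s['eef_rot']).as_matrix()
q=[593,178.8,.133]; c,sn=np.cos(q[2]),np.sin(q[2]); d=s['ee_pos'][:2]-np.array(q[:2])
print('TCP in ch',c*d[0]+sn*d[1],-sn*d[0]+c*d[1],s['ee_pos'][2],'yaw err deg',np.degrees(np.arctan2(M[1,1],M[0,1])-q[2])-90, 'tilt',M[:,2].round(4),s['ft_force'].round(1),s['finger_gap'])
a=grab('side',sys.argv[1]+'1'); b=grab('top',sys.argv[1]+'2')
o=[cv2.resize(a[150:250,250:380],None,fx=6,fy=6,interpolation=3), cv2.resize(b[140:250,215:345],None,fx=6,fy=6,interpolation=3)]
cv2.imwrite(f'pics/{sys.argv[1]}.png',cv2.resize(np.vstack(o),(480,600) if 0 else (370,598))[:,:,::-1])
cv2.imwrite(f'pics/{sys.argv[1]}s.png',o[0][:,:,::-1])
cv2.imwrite(f'pics/{sys.argv[1]}t.png',cv2.resize(o[1],(702,594))[:,:,::-1])
E
python3 look.py i
```

```text
TCP in ch -91.33342943532305 -1.7532551364583675 125.1840641077746 yaw err deg -0.19124730588333705 tilt [-1.e-04 -7.e-04 -1.e+00] [-0.5  0.3 -1. ] 44.141081712719085
```

View pics/is.png

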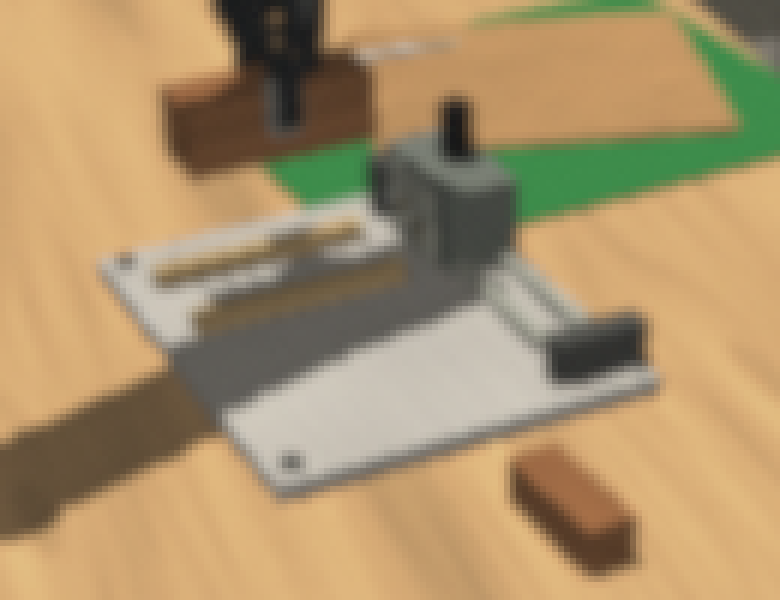

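Emit:
servo_tool(deltas=[[-1,1.8,0,-0.003],[0,0,25,0],[0,0,25,0],[0,0,20,0],[0,0,7,0],[0,0,0,0],[0,0,0,0]])

```text
clock: 13.2
ee_pos: [503.7, 168.5, 48.8]
eef_rot: [-0.213, 3.134, 0.0]
ft_force: [-0.1, 0.2, -2.2]
finger_gap: 44.1
grip_force: 63.0
```

Emit:
servo_tool(deltas=[[0,0,3,0],[0,0,3,0],[0,0,3,0],[0,0,3,0],[0,0,0,0],[0,0,0,0]])

```text
clock: 13.7
ee_pos: [503.1, 168.6, 36.2]
eef_rot: [0.214, -3.134, 0.0]
ft_force: [-0.6, -0.8, -1.6]
finger_gap: 44.3
grip_force: 63.0
```

```bash
python3 look.py j
```

```text
TCP in ch -90.48814903625984 1.7656700877423095 36.23272915743117 yaw err deg 0.18580369071473513 tilt [-2.e-04 -1.e-04 -1.e+00] [-0.6 -0.8 -1.6] 44.2737560360958
```

View pics/j.png

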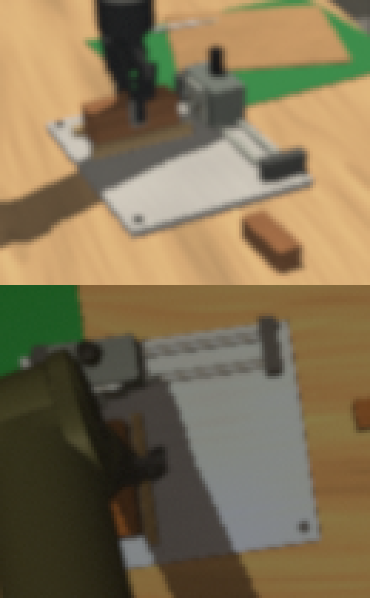

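The blank has entered between the walls, with no contact force. I centre it a little and lower it to the floor.

Emit:
servo_tool(deltas=[[0,-1.2,2,0],[0,0,2,0],[0,0,2,0],[0,0,0,0],[0,0,0,0]])

```text
clock: 14.22
ee_pos: [503.2, 167.3, 30.1]
eef_rot: [0.214, -3.134, 0.0]
ft_force: [0.4, 0.6, -1.9]
finger_gap: 44.5
grip_force: 63.0
```

Emit:
servo_tool(deltas=[[0,0,1.5,0],[0,0,1.5,0],[0,0,0,0],[0,0,0,0]])

```text
clock: 14.55
ee_pos: [503.6, 167.5, 28.8]
eef_rot: [-0.214, 3.134, 0.001]
ft_force: [-5.0, -1.3, 8.9]
finger_gap: 44.3
grip_force: 64.2
```

Emit:
servo_tool(deltas=[[-4,0,-0.6,0],[-4,0,0,0],[-4,0,0,0],[-4,0,0,0],[0,0,0,0],[0,0,0,0]])

```text
clock: 15.05
ee_pos: [520.1, 170.1, 28.8]
eef_rot: [-0.214, 3.133, 0.001]
ft_force: [-2.4, -0.8, 5.2]
finger_gap: 44.3
grip_force: 63.9
```

Emit:
servo_tool(deltas=[[-3,0,0,0],[-3,0,0,0],[-3,0,0,0],[0,0,0,0],[0,0,0,0]])

```text
clock: 15.47
ee_pos: [525.8, 170.9, 28.9]
eef_rot: [0.214, -3.129, 0.0]
ft_force: [-12.6, -2.0, 13.4]
finger_gap: 44.0
grip_force: 65.0
```

Emit:
servo_tool(deltas=[[-2,0,0,0],[-2,0,0,0],[-2,0,0,0],[0,0,0,0],[0,0,0,0]])

```text
clock: 15.88
ee_pos: [530.1, 171.5, 28.9]
eef_rot: [0.214, -3.126, 0.001]
ft_force: [-16.0, -3.0, 19.1]
finger_gap: 43.9
grip_force: 65.6
```

Emit:
servo_tool(deltas=[[-2,0,-0.7,0],[-2,0,-0.7,0],[0,0,0,0],[0,0,0,0]])

```text
clock: 16.22
ee_pos: [533.7, 171.9, 29.1]
eef_rot: [0.214, -3.125, 0.001]
ft_force: [-13.7, -2.2, 12.7]
finger_gap: 44.4
grip_force: 64.5
```

Emit:
servo_tool(deltas=[[-2,0,0,0],[-2,0,0,0],[0,0,0,0],[0,0,0,0]])

```text
clock: 16.55
ee_pos: [533.8, 172.2, 28.8]
eef_rot: [0.214, -3.117, 0.003]
ft_force: [-24.0, -3.7, 19.3]
finger_gap: 44.2
grip_force: 65.7
```

Emit:
servo_tool(deltas=[[0,0,0,0],[0,0,0,0],[0,0,0,0],[0,0,0,0],[0,0,0,0],[0,0,0,0]])

```text
clock: 17.05
ee_pos: [533.8, 172.2, 28.8]
eef_rot: [0.214, -3.117, 0.003]
ft_force: [-23.7, -3.7, 19.6]
finger_gap: 44.1
grip_force: 65.7
```

```bash
python3 look.py k
```

```text
TCP in ch -59.52189643189758 1.263414196006468 28.827270486363705 yaw err deg 0.2421654427127038 tilt [-0.0172 -0.0028 -0.9998] [-23.7  -3.7  19.6] 44.06761598125135
```

View pics/ks.png

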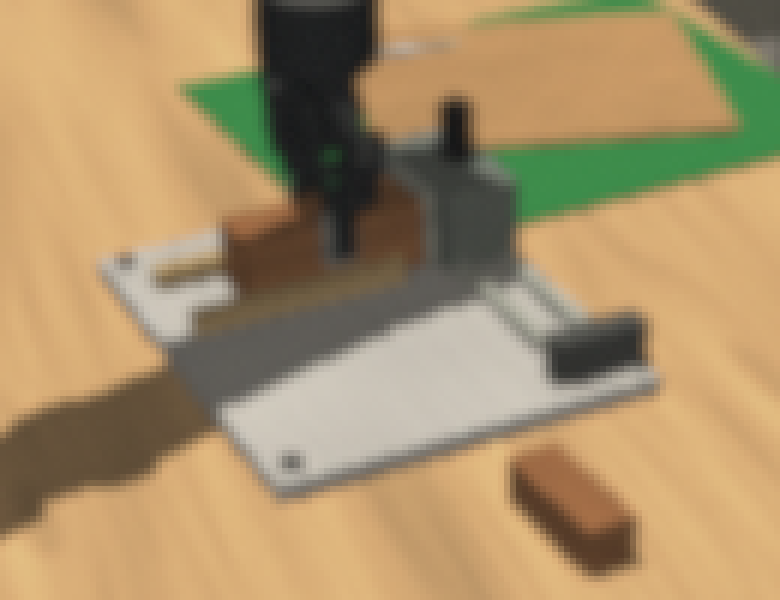

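The blank lies flat in the channel with its end at the stop plate (~425,230). The head hasn't moved, and the push holds steady at 24 N.

```bash
python3 -c "
from bench import order
print(order.job_done())"
```

```text
the job is handed in; nothing more can be done
None
```

I handed the job in with the head pushed home, the blank flat in the channel and still gripped, and a steady push of about 24 N holding it against the stop plate; no verdict came back.

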